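# Sort the look-alike pantry canisters by heft

### The job

The three teal canisters look the same, but one is full, one is part-used and one is empty: lift them by their bars to feel which is which. Set the full one upright on the floor of the wooden crate, set the empty one upright on the floor of the white basket, and leave the part-used one standing where it was (if you lifted it, put it back on the same spot). Set them down without dropping or tipping any, and leave the jars and the bowl alone.

Things in the scene. Friction and masses are not known exactly. Their poses are not given: they have to be found in the camera images.
- canister_a: one of three identical loose canisters: teal tub 86 mm wide, fixed white lid (91 mm wide, top at 110 mm), wooden carrying bar on it 22 mm thick (own x), 62 long (own y), from 110 to 152 mm height. Origin: centre of underside, z up. Unseen contents, central, differ at each start: full about 750 g in all, part-used 420 g, empty 160 g (each within 10 percent)
- canister_b: one of three identical loose canisters: teal tub 86 mm wide, fixed white lid (91 mm wide, top at 110 mm), wooden carrying bar on it 22 mm thick (own x), 62 long (own y), from 110 to 152 mm height. Origin: centre of underside, z up. Unseen contents, central, differ at each start: full about 750 g in all, part-used 420 g, empty 160 g (each within 10 percent)
- canister_c: one of three identical loose canisters: teal tub 86 mm wide, fixed white lid (91 mm wide, top at 110 mm), wooden carrying bar on it 22 mm thick (own x), 62 long (own y), from 110 to 152 mm height. Origin: centre of underside, z up. Unseen contents, central, differ at each start: full about 750 g in all, part-used 420 g, empty 160 g (each within 10 percent)
- crate: open pine crate, slatted, fixed to the counter, for reserve stock: 170 x 170 mm outside, 150 x 150 mm inside, walls 60 mm high. Origin: centre of the underside; z up, x and y along its sides. May stand left or right
- crate_in (a point): centre of the pine crate's inner floor (its upper face), 10 mm above the counter; axes as the crate's
- basket: open white plastic basket with grey square perforations, fixed to the counter, for canisters to be refilled: 170 x 170 mm outside, 150 x 150 mm inside, walls 60 mm high. Origin: centre of the underside; z up, x and y along its sides. It and the crate may swap sides
- basket_in (a point): centre of the white basket's inner floor (its upper face), 10 mm above the counter; axes as the basket's
- spice_jar: bystander: clear jar with red cap, 48 mm in diameter, 95 mm high, near the counter's far edge. Origin: centre of the underside
- honey_jar: bystander: amber jar with brass cap, 64 mm in diameter, 85 mm high, near the far edge. Origin: centre of the underside
- bowl: bystander: white bowl, 100 mm in diameter, 45 mm high, near the far edge. Origin: centre of the underside
There are look-alikes about, which are no part of the job. What is shaped like the canister_c but blue or purple is not meant.

How it is judged:
By the outcome, as a careful person would: the job done as asked, in the order asked, and still so for the second after the job is handed in, with the robot touching nothing.
It also fails if it takes over 70 s, if anything falls off the work surface, if the arm or the gripper's body presses on something with over 40 N, if the wrist force passes 120 N, or if a joint passes its speed limit or range.

### The arm

A 6-joint arm with a two-finger parallel gripper is mounted at the origin on the work surface. World frame = base frame: x ahead of the robot, y to its left, z up, the work surface at z = 0. Lengths are in m, angles in rad, forces in N, time in s.
With the tool pointing down it reaches from about 0.3 to 0.95 m from the base axis. Payload 3.1 kg.
Tool frame: the origin (TCP) lies on the centre line of the jaws, within the pads' length; the fingertips stand 14 mm ahead of it and the grasp point (between the pads) lies 5 mm behind it (arm.nose_length is the distance from the TCP to the fingertips, in m); z points along the fingers, y is the line along which they close (so a half turn about z gives the same grasp; the last joint's range is limited). The gripper opens to 85 mm and grips with 20 to 120 N. Pads are 22 mm wide; open, the fingers measure 114 mm over their backs; the gripper's body (76 mm by 85 mm) begins 54 mm behind the grasp point. The pads swing forward as they close: fully open they stand 13 mm farther back than shut.
Start: joints at [1.235, 0.308, 1.634, -0, 1.2, -0.07], TCP at [0.164, 0.603, 0.245] pointing down, gripper open.
Joint ranges: [-3.06, 3.06], [-0.79, 1.96], [0.05, 2.63], [-1.19, 4.34], [0.05, 2.64], [-2.94, 2.94]. Speed limits (rad/s): [2.79, 2.79, 3.14, 3.14, 3.14, 3.14].

### API

Orientations are given as a unit quaternion [x, y, z, w].
In Python, from cell import arm, inverse_kinematics, snapshot gives the robot as it stands. Calls block until the motion is done:
- arm.move_to(position, orientation): joint-space move of the TCP to a pose.
- arm.servo_line(position, ori=None, vel=0.15): straight line of the TCP; ori=None keeps the orientation; vel is the mean speed in m/s.
- arm.goto_joints(angles): joint-space move.
- arm.open_jaws() and arm.close_gripper(newtons=None): open the fingers fully, or close them until they stop; newtons is the grip in N (None keeps the last).
- arm.pause(seconds).
- inverse_kinematics(position, orientation): joint angles nearest the present ones, or None.
- arm.observe(): the state.
- snapshot(name): name is "side" or "top" or "wrist"; returns a dict with "frame" (400x640x3 uint8, red, green, blue), "range_z" (400x640 float32, m along the optical axis (not along the pixel's ray), 0 where there is no reading), "fovy" (degrees; the focal length in pixels is half the picture's height over the tangent of half this angle, whatever the lens; pixels are square), "cx", "cy" (the principal point, pixels), "dist" ([k1, k2, p1, p2, k3] as OpenCV has them; the pictures are not rectified), "origin" and "orientation" of the camera in the world. Camera axes: x right, y down, z forward; pixel columns grow to the right and rows downward; lengths in m; the calibration is good to about 2 mm. A picture is of the moment at which its call begins.
A pose or a line that the arm cannot do raises arm.Unreachable and nothing moves.
- arm.finish_job(): hands the job in; it is judged then, once.
The state is a dict: "clock": time; "joints": joint angles; "joint_vel": joint speeds; "effort": joint torques, N m; "eef_pos": TCP position; "ee_rot": TCP orientation; "ft_force": force on the tool from outside, world axes, zero at the start; "wrist_torque": the same for the moment, N m; "gripper_width": finger opening in m; "grip_force": force on a finger pad.
Only numpy, scipy, OpenCV 4.12 (cv2) and the standard library are available. Lean on these libraries where they do the work, as an engineer would, in place of code of your own. Each camera call takes 0.05 s, during which the arm holds its last target. There are 200 camera calls.

## Working session

There is one attempt and no reset: what is moved stays moved. The work goes in short steps, each a Python script; the robot and the scene stay as the last script left them, time stands still between calls to the robot, and variables do not carry over. Pictures are saved under pics/ and viewed, at most 10 in all, crops included, and the job is handed in when it is done.

```bash
ls; mkdir -p pics; cat > h.py <<'E'
import numpy as np, cv2
from cell import arm, inverse_kinematics, snapshot
from scipy.spatial.transform import Rotation as R
def K(s):
    f=200/np.tan(np.radians(s["fovy"])/2); return np.array([[f,0,s["cx"]],[0,f,s["cy"]],[0,0,1]])
def rays(s,px):
    u=cv2.undistortPoints(np.array(px,float).reshape(-1,1,2),K(s),np.array(s["dist"],float)).reshape(-1,2)
    return np.c_[u,np.ones(len(u))]
def Rc(s): return R.from_quat(s["orientation"])
def plane(s,px,z):
    d=Rc(s).apply(rays(s,px)); o=np.array(s["origin"]); return o+d*((z-o[2])/d[:,2])[:,None]
def cloud(s):
    v,u=np.mgrid[0:400,0:640]; r=rays(s,np.c_[u.ravel(),v.ravel()])
    P=Rc(s).apply(r*s["range_z"].reshape(-1,1))+np.array(s["origin"]); P[s["range_z"].ravel()==0]=np.nan
    return P.reshape(400,640,3)
def down(yaw):  # tool y axis along world angle yaw+90 ; z down
    return (R.from_euler('z',yaw)*R.from_euler('x',np.pi)).as_quat()
E
python3 - <<'E'
from h import *
import pickle
d={}
for n in("top","side","wrist"):
    s=snapshot(n); d[n]=s; print(n,s["fovy"],s["origin"],s["orientation"],s["dist"])
    cv2.imwrite(f"pics/{n}0.png",s["frame"][...,::-1])
pickle.dump(d,open("d.pkl","wb"))
o=arm.observe(); print({k:np.round(v,3) for k,v in o.items()})
E
```

```text
pics
top 57.44844726560315 [0.44041776 0.02499824 0.99943107] [-0.69365467  0.71298703 -0.07505311  0.06971171] [-0.06370579  0.          0.          0.          0.        ]
side 57.26591193112313 [ 0.22930981 -0.76852374  0.5498099 ] [ 0.84039985 -0.19314037  0.11604337 -0.49290854] [0.02720266 0.         0.         0.         0.        ]
wrist 59.326294313280684 [0.08881115 0.62234735 0.37281111] [0.78471292 0.59999068 0.09387947 0.12419124] [-0.05560653  0.          0.          0.          0.        ]
{'clock': np.float64(0.15), 'joints': array([ 1.235,  0.309,  1.635,  0.   ,  1.2  , -0.07 ]), 'joint_vel': array([ 0.001, -0.001, -0.004,  0.001, -0.002, -0.001]), 'effort': array([ 0.0000e+00, -4.1580e+01, -2.7715e+01, -0.0000e+00,  6.0000e-03,
       -0.0000e+00]), 'eef_pos': array([0.164, 0.602, 0.244]), 'ee_rot': array([ 0.133,  0.991, -0.001, -0.   ]), 'ft_force': array([-0.234,  0.548,  0.797]), 'wrist_torque': array([-0.011,  0.061, -0.028]), 'grip_force': np.float64(0.0), 'gripper_width': np.float64(0.085)}
```

View pics/top0.png

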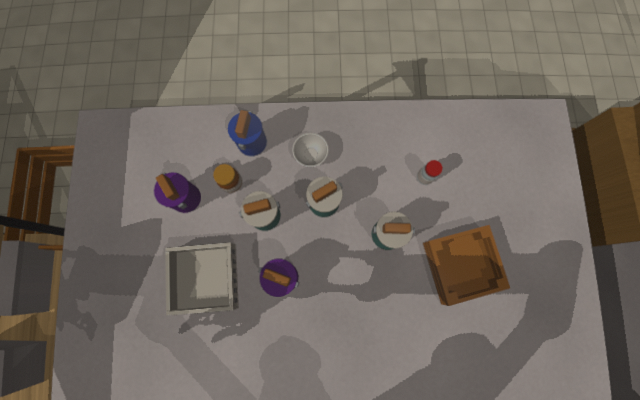

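View pics/side0.png

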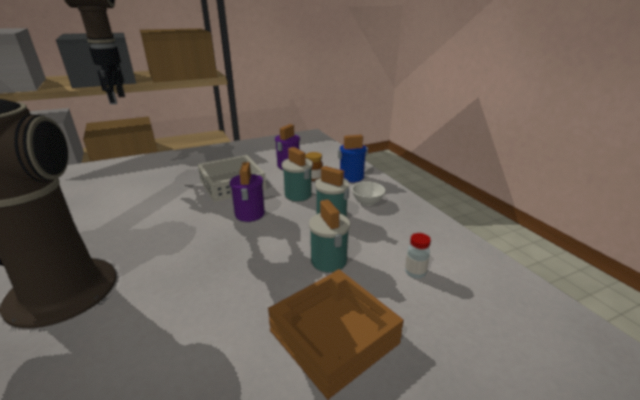

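Top view: white-lidded teal canisters at (258,208), (323,193) and (395,230). Their look-alikes are all-purple at (173,190) and (278,278), and all-blue at (245,130). White basket at (200,278), pine crate at (466,265). The side view shows teal tubs at (297,180), (332,195) and (329,242). I'll measure next and make one enlarged crop.

```bash
python3 - <<'E'
from h import *
import pickle
d=pickle.load(open("d.pkl","rb"))
def comps(m,amin):
    n,l,st,c=cv2.connectedComponentsWithStats(m.astype(np.uint8)); return [(l==i,c[i],st[i,4]) for i in range(1,n) if st[i,4]>amin]
t,s=d["top"],d["side"]
ct,cs=cloud(t),cloud(s)
def wood(f):
    h=cv2.cvtColor(f,cv2.COLOR_RGB2HSV); return (h[...,0]>4)&(h[...,0]<20)&(h[...,1]>110)&(h[...,2]>60)
def teal(f):
    h=cv2.cvtColor(f,cv2.COLOR_RGB2HSV); return (h[...,0]>75)&(h[...,0]<100)&(h[...,1]>70)
for n,x,c in(("top",t,ct),("side",s,cs)):
    for nm,fn in(("wood",wood),("teal",teal)):
        for m,ce,a in comps(fn(x["frame"]),40):
            P=c[m]; P=P[~np.isnan(P[:,0])]
            if len(P)==0: print(n,nm,ce.round(0),a,"nodepth");continue
            r=cv2.minAreaRect(np.argwhere(m)[:,::-1].astype(np.float32))
            hi=np.percentile(P[:,2],95); Q=P[P[:,2]>hi-.012]
            print(n,nm,ce.round(0),a,"top z",hi.round(3),"ctr",Q.mean(0).round(3),[np.round(q,0) for q in r])
f=t["frame"][100:320,140:520]
cv2.imwrite("pics/crop.png",cv2.resize(f,(760,440),interpolation=cv2.INTER_CUBIC)[...,::-1])
# crate interior heights
for px in((466,262),(450,255),(480,270),(200,278),(185,265),(215,290),(466,285)): print(px,ct[px[1],px[0]].round(3))
E
```

```text
top wood [617. 171.] 6010 top z -0.082 ctr [ 0.815 -1.012 -0.084] [array([612., 174.]), array([141.,  55.]), np.float64(90.0)]
top wood [241. 123.] 172 top z 0.154 ctr [0.821 0.212 0.151] [array([241., 123.]), array([ 8., 26.]), np.float64(8.0)]
top wood [ 41. 169.] 1146 top z -0.482 ctr [ 0.942  1.301 -0.486] [array([ 40., 181.]), array([56., 82.]), np.float64(9.0)]
top wood [225. 176.] 455 top z 0.087 ctr [0.705 0.268 0.084] [array([225., 176.]), array([25., 22.]), np.float64(63.0)]
top wood [166. 187.] 239 top z 0.154 ctr [0.662 0.394 0.151] [array([166., 187.]), array([28., 10.]), np.float64(55.0)]
top wood [324. 191.] 254 top z 0.154 ctr [0.64  0.01  0.151] [array([324., 191.]), array([10., 26.]), np.float64(59.0)]
top wood [257. 206.] 272 top z 0.154 ctr [0.608 0.171 0.151] [array([257., 206.]), array([11., 26.]), np.float64(75.0)]
top wood [396. 228.] 258 top z 0.154 ctr [ 0.547 -0.159  0.151] [array([396., 228.]), array([ 9., 27.]), np.float64(90.0)]
top wood [  3. 234.] 100 top z -0.217 ctr [ 0.605  1.15  -0.222] [array([  4., 236.]), array([21.,  7.]), np.float64(90.0)]
top
[... 1729 characters left out ...]
10097 top z 0.061 ctr [ 0.447 -0.376  0.058] [array([335., 324.]), array([108., 109.]), np.float64(51.0)]
side teal [297. 186.] 582 top z 0.089 ctr [0.584 0.142 0.085] [array([298., 186.]), array([27., 25.]), np.float64(90.0)]
side teal [334. 201.] 251 top z 0.094 ctr [ 0.621 -0.022  0.089] [array([331., 203.]), array([29., 19.]), np.float64(4.0)]
side teal [328. 253.] 977 top z 0.09 ctr [ 0.523 -0.189  0.086] [array([329., 252.]), array([34., 36.]), np.float64(2.0)]
(466, 262) [ 0.464 -0.372  0.009]
(450, 255) [ 0.484 -0.33   0.008]
(480, 270) [ 0.441 -0.408  0.012]
(200, 278) [0.442 0.345 0.012]
(185, 265) [0.477 0.387 0.013]
(215, 290) [0.41  0.305 0.009]
(466, 285) [ 0.403 -0.366  0.009]
```

View pics/crop.png

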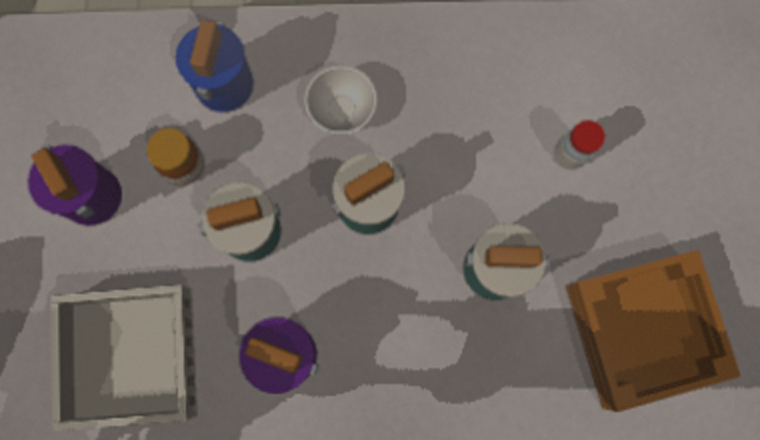

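The crop confirms it: the teal tubs with white lids are the three at crop (237,222), (370,192) and (508,262). The purple ones at (72,185) and (277,355) and the blue one at (210,55) are look-alikes. Both views put the bar tops at about 0.152. Next I'll get the precise bar poses and the crate and basket rims.

```bash
cat > m.py <<'E'
from h import *
import pickle,json
d=pickle.load(open("d.pkl","rb"))
t,s=d["top"],d["side"]; ct,cs=cloud(t).reshape(-1,3),cloud(s).reshape(-1,3)
out={}
def rect(P):
    r=cv2.minAreaRect((P[:,:2]*1000).astype(np.float32)); b=cv2.boxPoints(r)
    e=[b[1]-b[0],b[2]-b[1]]; l=[np.linalg.norm(q) for q in e]; L=e[int(np.argmax(l))]
    return np.array(r[0])/1000,sorted(l),np.arctan2(L[1],L[0])
for n,c in dict(L=(.608,.171),M=(.64,.01),R=(.547,-.159)).items():
    C=[]
    for v in(ct,cs):
        P=v[(np.hypot(v[:,0]-c[0],v[:,1]-c[1])<.045)&(v[:,2]>.143)&(v[:,2]<.17)]
        p,l,a=rect(P); C.append((p,a)); print(n,p.round(4),np.round(l,1),round(np.degrees(a)%180,1),"z",np.median(P[:,2]).round(4),len(P))
    L=ct[(np.hypot(ct[:,0]-c[0],ct[:,1]-c[1])<.055)&(ct[:,2]>.103)&(ct[:,2]<.118)]
    (x,y),r=cv2.minEnclosingCircle((L[:,:2]*1000).astype(np.float32)); print("  lid",x,y,2*r,np.median(L[:,2]))
    out[n]=[*C[0][0],float(C[0][1])]
for n,c in dict(crate=(.45,-.365),basket=(.442,.345)).items():
    for v in(ct,cs):
        Q=v[(np.hypot(v[:,0]-c[0],v[:,1]-c[1])<.14)]; P=Q[(Q[:,2]>.054)&(Q[:,2]<.07)]
        F=Q[(np.hypot(Q[:,0]-c[0],Q[:,1]-c[1])<.05)]
        p,l,a=rect(P); print(n,p.round(4),np.round(l,1),np.degrees(a).round(1)%90,"rim z",np.median(P[:,2]).round(3),"floor",np.median(F[:,2]).round(3))
        out.setdefault(n,[*p])
json.dump(out,open("p.json","w"))
for n in"LMR":
    x,y,a=out[n]
    for k in(np.pi/2,-np.pi/2,0): # tool y must be perpendicular to bar
      for z in(.13,.33):
        for w in (a,a+np.pi):
          q=inverse_kinematics([x,y,z],down(w)); print(n,z,round(np.degrees(w)),None if q is None else np.round(q,2)) if k==0 else 0
for w in(0,np.pi/2): print(R.from_quat(down(w)).as_matrix()[:,1].round(2))
E
python3 m.py
```

```text
L [0.6095 0.1736] [22.9 62.5] 103.5 z 0.1512 249
L [0.6081 0.1688] [22.6 58.5] 104.8 z 0.1494 88
  lid 608.971923828125 173.68429565429688 102.2235336303711 0.10960493750412831
M [0.6431 0.01  ] [22.6 61.4] 119.3 z 0.1511 241
M [0.6414 0.0077] [24.3 60.6] 117.1 z 0.1494 129
  lid 644.0125732421875 10.256081581115723 100.3720703125 0.10986547310792794
R [ 0.5487 -0.1599] [22.  60.6] 87.5 z 0.1514 243
R [ 0.5455 -0.1629] [21.8 63.1] 87.2 z 0.1504 189
  lid 549.3461303710938 -161.13565063476562 101.03417205810547 0.10965810011202504
crate [ 0.4567 -0.3597] [171.9 173.6] 12.699997 rim z 0.059 floor 0.009
crate [ 0.4556 -0.3589] [172.5 173.2] 12.900002 rim z 0.06 floor 0.01
basket [0.4419 0.3342] [170.4 174.2] 3.800003 rim z 0.059 floor 0.01
basket [0.4401 0.3335] [172.7 174.1] 3.5999985 rim z 0.058 floor 0.008
L 0.13 -77 None
L 0.13 103 [ 0.21  0.45  1.69 -0.    1.   -0.03]
L 0.33 -77 None
L 0.33 103 [ 0.21  0.26  1.52 -0.    1.36 -0.03]
M 0.13 -61 [-0.05  0.46  1.67 -0.    1.01  2.58]
M 0.13 119 [-0.05  0.46  1.67  0.    1.01 -0.56]
M 0.33 -61 [-0.05  0.28  1.5  -0.    1.36  2.58]
M 0.33 119 [-0.05  0.28  1.5   0.    1.36 -0.56]
R 0.13 87 [-0.36  0.34  1.85 -0.    0.95 -0.32]
R 0.13 267 [-0.36  0.34  1.85 -0.    0.95  2.83]
R 0.33 87 [-0.36  0.14  1.67  0.    1.34 -0.32]
R 0.33 267 [-0.36  0.14  1.67 -0.    1.34  2.83]
[ 0. -1.  0.]
[ 1. -0.  0.]
```

```bash
cat >> h.py <<'E'
import json
P=json.load(open("p.json"))
def fz():
    arm.pause(.3); v=[]
    for _ in range(8): v.append(arm.observe()["ft_force"]); arm.pause(.04)
    return np.mean(v,0)
def yaw(n): return P[n][2]%np.pi
def grab(n,zg=.131):
    x,y,_=P[n]; q=down(yaw(n))
    arm.move_to([x,y,.25],q); arm.servo_line([x,y,.18],vel=.2)
    f0=fz()
    arm.servo_line([x,y,zg],vel=.12); arm.close_gripper(60)
    arm.servo_line([x,y,zg+.025],vel=.06); f1=fz(); o=arm.observe()
    m=-(f1-f0)[2]/9.81
    print(n,"mass",m.round(3),f0.round(2),f1.round(2),"w",o["gripper_width"].round(4),"t",o["clock"],o["eef_pos"].round(4)); return m
def release(n=None,zg=.131,xy=None,floor=0.):
    x,y=P[n][:2] if n else xy
    arm.servo_line([x,y,zg+floor+.012],vel=.15); arm.servo_line([x,y,zg+floor+.001],vel=.03); 
    print("pre-release f",arm.observe()["ft_force"].round(2))
    arm.open_jaws(); arm.pause(.2); arm.servo_line([x,y,zg+floor+.12],vel=.2); print("t",arm.observe()["clock"])
E
python3 - <<'E'
from h import *
grab("L")
E
```

```text
Traceback (most recent call last):
  File "h.py", line 32, in grab
    print(n,"mass",m.round(3),f0.round(2),f1.round(2),"w",o["gripper_width"].round(4),"t",o["clock"],o["eef_pos"].round(4)); return m
                                                          ^^^^^^^^^^^^^^^^^^^^^^^^
AttributeError: 'float' object has no attribute 'round'
```

```bash
sed -i 's/o\["gripper_width"\].round(4)/o["gripper_width"]/' h.py; python3 - <<'E'
from h import *
f=fz(); o=arm.observe(); print(f.round(2),o["gripper_width"],o["grip_force"],o["clock"],o["eef_pos"].round(4),o["wrist_torque"].round(2))
cv2.imwrite("pics/held.png",snapshot("side")["frame"][...,::-1])
E
```

```text
[ 0.25 -0.04 -6.76] 0.021262634404032366 59.24269080162048 6.4833 [0.6095 0.1736 0.156 ] [-0.08  0.    0.02]
```

View pics/held.png

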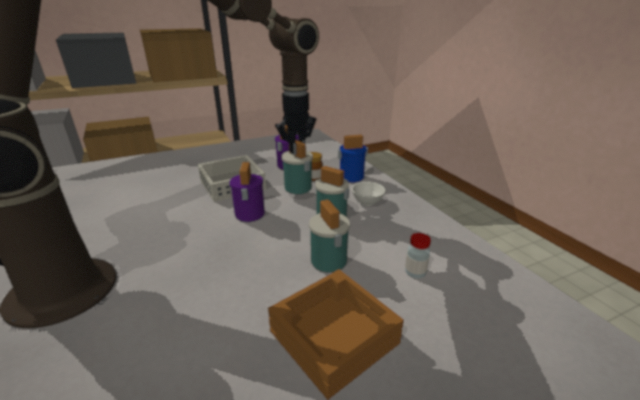

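The side view shows the canister at (297,175) held upright and clear of the counter. Its force of 6.8 N means about 0.69 kg, so this is the full one. It goes into the crate.

```bash
python3 - <<'E'
from h import *
x,y,_=P["L"]; cx,cy=P["crate"]
arm.servo_line([x,y,.335],vel=.2); print(fz().round(2))
arm.servo_line([cx,cy,.335],vel=.25)
release(xy=(cx,cy),floor=.01)
s=snapshot("side"); cv2.imwrite("pics/placed.png",s["frame"][...,::-1])
grab("R")
E
```

```text
[ 0.16 -0.04 -7.01]
pre-release f [-0.11 -0.77 -7.37]
t 14.0417
R mass 0.152 [-0.05  0.07 -0.21] [-0.23 -0.05 -1.69] w 0.021149449268273078 t 18.4667 [ 0.5486 -0.1599  0.156 ]
```

View pics/placed.png

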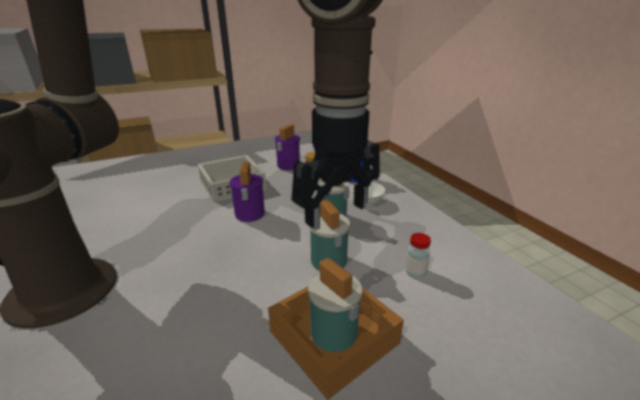

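The full canister stands upright in the crate at (334,310). The right one weighs 0.152 kg, so it is the empty one. That leaves the middle one (323,193) as part-used, untouched. I'll carry the empty one to the basket.

```bash
python3 - <<'E'
from h import *
x,y,_=P["R"]; cx,cy=P["basket"]
arm.servo_line([x,y,.335],vel=.2)
arm.servo_line([cx,cy,.335],vel=.25)
arm.servo_line([cx,cy,.155],vel=.15)
for z in (.1425,.1415,.1405,.1395):
    arm.servo_line([cx,cy,z],vel=.03); f=arm.observe()["ft_force"]; print(z,f.round(2))
    if f[2]>-.5: break
arm.open_jaws(); arm.pause(.2); arm.servo_line([cx,cy,.27],vel=.2)
arm.move_to([.35,.25,.35],down(np.pi/2)); print(arm.observe()["clock"])
t=snapshot("top"); s=snapshot("side")
cv2.imwrite("pics/end.png",np.vstack([t["frame"][60:360],s["frame"][100:]])[:600,:,::-1])
for v in (t,s):
    c=cloud(v).reshape(-1,3)
    for n,p in(("crate",P["crate"]),("basket",P["basket"]),("M",P["M"])):
        Q=c[(np.hypot(c[:,0]-p[0],c[:,1]-p[1])<.06)]; A=Q[(Q[:,2]>.14)&(Q[:,2]<.18)]
        if len(A)>20: print(n,cv2.minAreaRect((A[:,:2]*1000).astype(np.float32)),A[:,2].min().round(4),A[:,2].max().round(4))
E
```

```text
0.1425 [ 0.07 -0.07 -2.15]
0.1415 [ 0.54  0.95 -1.31]
0.1405 [-1.06  0.29  5.18]
26.3833
crate ((456.6609802246094, -358.601806640625), (20.578369140625, 62.74855422973633), 13.699600219726562) 0.1408 0.1657
basket ((442.1717224121094, 332.709716796875), (63.64736557006836, 20.52532196044922), 86.65115356445312) 0.1412 0.1653
M ((642.9920654296875, 9.789802551269531), (22.670442581176758, 61.59947204589844), 30.562576293945312) 0.1403 0.1566
crate ((454.8481140136719, -360.7359619140625), (22.44158363342285, 61.96061325073242), 14.010893821716309) 0.1402 0.1631
basket ((438.21136474609375, 330.69244384765625), (61.879276275634766, 21.576574325561523), 88.57068634033203) 0.1402 0.1612
M ((639.7586059570312, 6.760692596435547), (23.992706298828125, 62.07528305053711), 26.31755256652832) 0.14 0.1529
```

View pics/end.png

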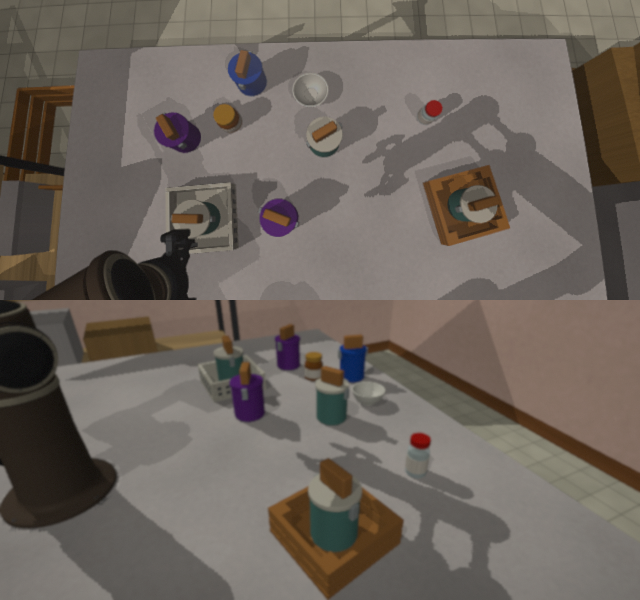

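Both canisters stand upright: top view (478,205) in the crate and (190,218) in the basket. Their bar tops are at about 0.162 m, which is floor height plus 152 mm. The part-used one is unmoved at (324,135), and the jars and bowl are untouched.

```bash
python3 -c "
from h import *
print(arm.finish_job())"
```

```text
the job is handed in; nothing more can be done
None
```

The job is handed in: the full canister (about 0.7 kg) is upright in the crate, the empty one (about 0.15 kg) is upright in the basket, and the part-used one, identified by elimination, was never touched.

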